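# Find the catch notch in the dry box's rail and spring the lid

### The job

The dry box on the bench is held shut by a push catch sunk in a finger notch somewhere along the top of its front rail. Starting near either end of the rail, run a fingertip lightly along its top until you come upon the notch, then press the catch inside it down with the fingertip so that the lid springs ajar, and take the hand away. Do not lift, tip or shove the box, do not push the lid about, and leave the dishes, vials and other small things around it where they are.

Things in the scene. Friction and masses are not known exactly. Their poses are not given: they have to be found in the camera images.
- drybox: Bench dry box standing loose on four rubber feet, 2.1 to 3.4 kg: aluminium frame, clear panels, clear hinged lid; 244 mm deep (x), 370 mm wide (y), 110 mm high. Origin at the middle of its underside, z up; -x is its front, turned to the robot within 20 degrees. Front rail: the aluminium bar along the whole front top edge, x -0.124 to -0.084, y -0.185 to 0.185, top at z 0.110.
- rail_mid (a point): Middle of the rail's level top face (box frame -0.104, 0, 0.110), axes as the box, y along the rail. Not where the notch is: the one notch, 46 mm long in y, cut through the rail's full 40 mm depth and open to the front, has its middle anywhere within 52 mm of here along y, as the catch can be clamped anywhere. Cover strips beyond 77 mm from here lie 0.5 mm higher.
- catch (a joint): How far the catch is pressed down, m: 0 at rest, 0.007 at its stop; spring return, 2 N at first, 5.5 N at the stop. It lets the lid go at about 0.005. The catch is a ribbed aluminium paddle, 44 x 34 mm, that fills the floor of the notch, its top 8 mm below the rail's top.
- lid (a joint): Lid angle, rad: 0 shut, grows as the front edge rises; let go by the catch, a spring lifts it to about 0.15 (front edge some 28 mm up), where it stays. Clear plate behind the rail, box frame x -0.080 to 0.114, top at z 0.104 when shut, hinged along the back at x 0.110, z 0.102. A small steel bolt beside the notch reaches over its front edge.
- petri_dish: clear lidded dish, 88 mm across, 16 mm high, lying in front of the box. Origin at the middle of its underside. To be left alone.
- small_dish: clear lidded dish, 56 mm across, 14 mm high, in front of the box. Origin at the middle of its underside. To be left alone.
- clear_vial: clear glass vial with a black cap, 24 mm across, 48 mm high, standing in front of the box. Origin at the middle of its underside. To be left alone.
- amber_vial: amber glass vial with a white cap, 28 mm across, 60 mm high, beside the box's +y end. Origin at the middle of its underside. To be left alone.
- tape_roll: roll of white tape lying flat, 62 mm across, 19 mm high, beside the box's +y end. Origin at the middle of its underside. To be left alone.
- tweezers: steel tweezers lying flat, 150 mm long, 9 mm high, beside the box's -y end. Origin at the middle of its underside. To be left alone.
- pin_box: clear lidded box of pins, 63 x 85 x 42 mm high, beside the box's -y end. Origin at the middle of its underside. To be left alone.

How it is judged:
On the way, in this order (a step that is already met when the one before it is completed fails the run):
1. a fingertip rests on top of the front rail near one of its ends (over 90 mm from the middle), the box still shut (contact force between the fingers and drybox above 0.3 N and (y of the grasp point in the frame of drybox above 0.09 m or y of the grasp point in the frame of drybox below -0.09 m) and x of the grasp point in the frame of drybox between -0.145 and -0.065 m and z of the grasp point in the frame of drybox above 0.112 m and value of joint catch below 0.001 m and value of joint lid below 0.03 rad), for 0.2 s.
2. still touching the rail, the fingertip has run in towards the middle (within 85 mm of it) (contact force between the fingers and drybox above 0.3 N and y of the grasp point in the frame of drybox between -0.085 and 0.085 m and x of the grasp point in the frame of drybox between -0.145 and -0.065 m and value of joint catch below 0.001 m and value of joint lid below 0.03 rad), for 0.05 s.
3. a fingertip presses the catch in the notch down, over 3 mm (value of joint catch above 0.003 m and contact force between the fingers and drybox above 0.8 N), for 0.1 s.
At the end, for the whole second after the job is handed in: The lid stands ajar at 0.08 to 0.4 rad, the catch has sprung back (within 1.5 mm), the box stands level within 15 mm of where it was and the small things within 20 mm of where they were (value of joint lid between 0.08 and 0.4 rad and value of joint catch below 0.0015 m and distance of drybox from where it was at the start of the episode below 0.015 m and angle between drybox's own z axis and vertical below 0.03 rad and distance of each of petri_dish, small_dish, clear_vial, amber_vial, tape_roll, tweezers, pin_box from where it was at the start of the episode below 0.02 m); the robot touches nothing.
It fails at once if the arm or hand leans on the box with over 40 N (contact force between the arm and drybox above 40 N).
It fails at once if the fingertips press or knock harder than 80 N (contact force between the fingers and drybox above 80 N).
It fails at once if the box is lifted, tipped or shoved over 15 mm (not (distance of drybox from where it was at the start of the episode below 0.015 m and angle between drybox's own z axis and vertical below 0.03 rad)).
It fails at once if the lid is pushed open beyond 0.5 rad (value of joint lid above 0.5 rad).
It fails at once if one of the small things around the box is moved over 20 mm or lifted (distance of any of petri_dish, small_dish, clear_vial, amber_vial, tape_roll, tweezers, pin_box from where it was at the start of the episode above 0.02 m).
It also fails if it takes over 64 s, if anything falls off the work surface, if the arm or the gripper's body presses on something with over 40 N, if the wrist force passes 120 N, or if a joint passes its speed limit or range.

### The arm

A 7-joint arm with a two-finger parallel gripper is mounted at the origin on the work surface. World frame = base frame: x ahead of the robot, y to its left, z up, the work surface at z = 0. Lengths are in m, angles in rad, forces in N, time in s.
With the tool pointing down it reaches from about 0.4 to 0.75 m from the base axis. Payload 19.5 kg.
Tool frame: the origin (TCP) lies between the finger pads; the fingertips stand 25 mm ahead of it and the grasp point (between the pads) lies 6 mm ahead of it (ctrl.nose_length is the z of the fingertips in the tool frame, in m); z points along the fingers, y is the line along which they close (so a half turn about z gives the same grasp; the last joint's range is limited). The gripper opens to 85 mm and grips with 20 to 120 N. Pads are 22 mm wide; open, the fingers measure 114 mm over their backs; the gripper's body (76 mm by 85 mm) begins 54 mm behind the grasp point. The pads swing forward as they close: fully open they stand 13 mm farther back than shut.
Start: joints at [1.149, 0.707, -0.028, 1.485, 0.022, 0.951, -0.075], TCP at [0.213, -0.534, 0.256] pointing down, gripper open.
Joint ranges: [-2.71, 2.71], [-0.32, 2.16], [-1.57, 1.52], [0, 2.45], [-1.46, 4.6], [0, 2.02], [-2.83, 2.83]. Speed limits (rad/s): [1.89, 1.89, 2.57, 2.57, 3.01, 3.01, 3.01].

### API

Orientations are given as a unit quaternion [w, x, y, z].
In Python, from cell import ctrl gives the robot as it stands.
- The arm moves only by the tool send_rows, never from a script. Its argument "series" is a list of rows, each a list of 7 numbers: the opening, from 0 (shut) to 1 (fully open), then the shift along the tool's x, y, z in cm, then the turn, a rotation vector about the tool's x, y, z in degrees. In form: [[jaw, tx, ty, tz, wx, wy, wz], ...]. A call has 1 to 8 rows; each row shifts and turns the commanded pose from where the row before left it, along the tool's axes as they then stand; what a row does not reach is not made up. A row lasts 1/10 s, in which the tool goes at most 50 mm and 8.59 degrees, less where a joint would pass 70% of its speed; a pose out of reach is approached as far as the arm can. A call is refused whole if a number of a shift passes 5 or a number of a turn 8.59, either way. A call with a gripper value outside its range is refused whole. The fingers move at their own pace and stop on an object; "grip_force" is the grip in N (left out, the last holds). Time passes only in rows, so rows that do not move let the fingers close. It gives the time, the measured TCP pose, the force, the opening and the grip force at its end, in the units of the state.
- ctrl.read_state(): the state, without advancing time (a new reading comes with each control period).
- ctrl.read_camera(name): name is "scene" or "top" or "wrist"; returns the picture (420x560x3 uint8, red, green, blue); there is no depth.
- ctrl.calibration(name): a dict with "vertical_fov" (degrees; the focal length in pixels is half the picture's height over the tangent of half this angle, whatever the lens; pixels are square), "cx", "cy" (the principal point, pixels), "R" (3x3) and "t" (3): a world point X has camera coordinates R X + t. Camera axes: x right, y down, z forward; pixel columns grow to the right and rows downward; lengths in m; the calibration is good to about 2 mm. A picture is of the moment at which its call begins: read the wrist's pose just before it. calibration takes no time and is no camera call; for the wrist camera it gives the pose at the moment of the call.
- ctrl.close_job(): hands the job in; it is judged then, once.
The state is a dict: "t": time; "q": joint angles; "qd": joint speeds; "tau": joint torques, N m; "tool_pos": TCP position; "orientation": TCP orientation; "contact_force": force on the tool from outside, world axes, zero at the start; "torque": the same for the moment, N m; "width": finger opening in m; "finger_force": force on a finger pad.
Only numpy, scipy, OpenCV 4.12 (cv2) and the standard library are available. Lean on these libraries where they do the work, as an engineer would, in place of code of your own. Each camera call takes 0.05 s, during which the arm holds its last target. There are 200 camera calls.

## Working session

There is one attempt and no reset: what is moved stays moved. The work goes in short steps, Python scripts to look and compute and a tool call to move; the robot and the scene stay as the last step left them, time stands still between calls to the robot, and variables do not carry over. Pictures are saved under pics/ and viewed, at most 10 in all, crops included, and the job is handed in when it is done.

Besides the shell and the picture viewer there is one more tool, called after ">>>" by a JSON object that holds its "op" and its "data", one argument or row to a line. send_rows: Moves the arm, as the interface text tells. Its arguments: {"type":"object","properties":{"series":{"type":"array","items":{"type":"array","items":{"type":"number"}}},"grip_force":{"type":"number"}},"required":["series"]}

```bash
mkdir -p pics; ls
python3 - <<'E'
from cell import ctrl
import cv2,numpy as np
s=ctrl.read_state();print({k:np.round(v,3) for k,v in s.items()})
for n in("top","scene"):
    c=ctrl.calibration(n);print(n,c)
    cv2.imwrite(f"pics/{n}0.png",ctrl.read_camera(n)[:,:,::-1])
E
```

```text
pics
{'t': np.float64(0.0), 'q': array([ 1.149,  0.707, -0.028,  1.485,  0.022,  0.951, -0.075]), 'qd': array([ 0.   , -0.001,  0.   ,  0.   , -0.002, -0.001, -0.001]), 'tau': array([-1.0000e-03, -8.8321e+01,  1.2340e+00, -2.3616e+01,  1.7000e-02,
        6.0000e-03,  0.0000e+00]), 'tool_pos': array([ 0.213, -0.534,  0.256]), 'orientation': array([-0.   ,  0.982,  0.189, -0.   ]), 'contact_force': array([-0.335,  0.006, -0.513]), 'torque': array([-0.057,  0.031, -0.02 ]), 'finger_force': np.float64(0.0), 'width': np.float64(0.085)}
top {'vertical_fov': 52.32874524493395, 'cx': 278.7554148708554, 'cy': 206.84452686481828, 'R': array([[-0.00173631, -0.99985968, -0.0166615 ],
       [-0.99867974,  0.00258918, -0.0513037 ],
       [ 0.05133964,  0.01655042, -0.9985441 ]]), 't': array([0.0476481 , 0.58983995, 0.93936542])}
scene {'vertical_fov': 50.11400450556524, 'cx': 280.24998253016787, 'cy': 206.02621242465136, 'R': array([[-0.33322346,  0.94257667, -0.02261298],
       [ 0.61018129,  0.19730573, -0.76729997],
       [-0.71877738, -0.26948037, -0.64088955]]), 't': array([ 0.1626211 , -0.29088916,  1.34736252])}
```

View pics/top0.png

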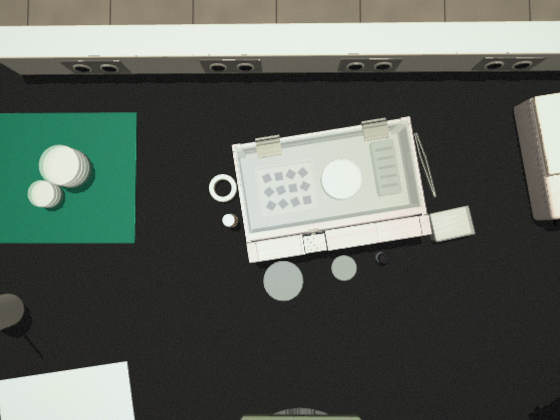

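View pics/scene0.png

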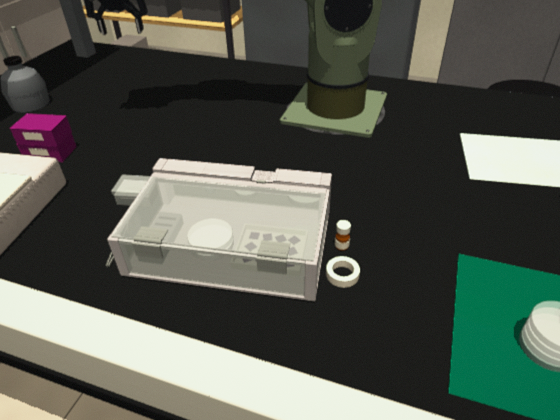

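The top view shows the box with its rail from about (247,250) to (430,227) and what looks like the notch near (315,243). The dishes and vial stand in front, at (283,281), (344,268) and (381,258). Next I measure the rail.

```bash
cat > h.py <<'E'
from cell import ctrl
import cv2,numpy as np
def ray(n,uv,z,c=None):
    c=c or ctrl.calibration(n); f=210/np.tan(np.radians(c["vertical_fov"]/2))
    R,t=np.array(c["R"]),np.array(c["t"]); o=-R.T@t
    d=R.T@np.array([(uv[0]-c["cx"])/f,(uv[1]-c["cy"])/f,1]); return o+d*(z-o[2])/d[2]
def pix(n,X,c=None):
    c=c or ctrl.calibration(n); f=210/np.tan(np.radians(c["vertical_fov"]/2))
    p=np.array(c["R"])@X+c["t"]; return p[:2]/p[2]*f+[c["cx"],c["cy"]]
E
python3 - <<'E'
import cv2
im=cv2.imread("pics/top0.png")[205:295,230:440]
cv2.imwrite("pics/topc.png",cv2.resize(im,(798,342),interpolation=cv2.INTER_CUBIC))
E
```

```text
(no output)
```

View pics/topc.png

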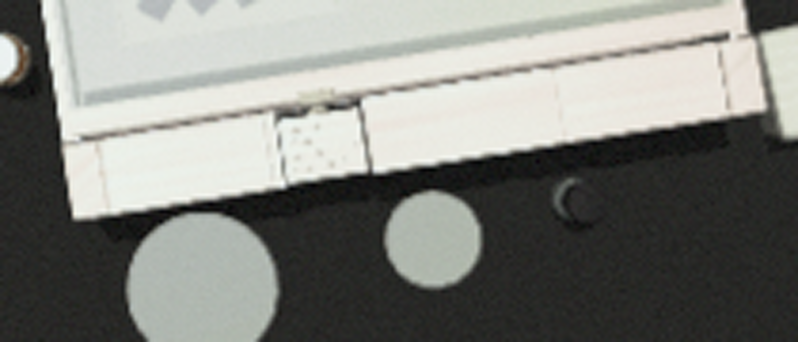

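Zoomed: rail corners are at crop (74,219), (767,111), (63,142) and (755,36). The notch with its ribbed paddle spans (287,186) to (371,174) in front and (276,115) to (360,105) behind.

Run:
```python
from h import *
P=lambda p,z=.11:ray("top",(p[0]/3.8+230-.37,p[1]/3.8+205-.37),z)
fl,fr,bl,br=map(P,[(74,219),(767,111),(63,142),(755,36)])
print(np.round([fl,fr,bl,br],4)); print("L",np.linalg.norm(fl-fr),np.linalg.norm(bl-br),"D",np.linalg.norm(fl-bl),np.linalg.norm(fr-br))
mid=(fl+fr+bl+br)/4; y=(fl-fr+bl-br); y/=np.linalg.norm(y); x=np.array([y[1],-y[0],0])
print("mid",mid,"yaw",np.degrees(np.arctan2(-y[0],y[1])),"x",x,"y",y)
for n,p in dict(nfl=(287,186),nfr=(371,174),nbl=(276,115),nbr=(360,105),seamL=(104,180),seamR=(558,105),sR2=(725,75)).items():
    d=P(p)-mid; print(n,round(d@x,4),round(d@y,4))
for n,p,z in(("petri",(202,287),.016),("small",(433,240),.014),("vial",(577,201),.048)):
    d=P(p,z)-mid;print(n,d@x,d@y)
s=ctrl.read_state();from scipy.spatial.transform import Rotation as R
q=s["orientation"];M=R.from_quat(np.roll(q,-1)).as_matrix();print(M.round(3))
for yy in(-.15,-.12,.105,-.105,.12): print(yy,mid+x*0+y*yy,np.linalg.norm((mid+y*yy)[:2]))
```

```text
[[ 0.4742  0.1044  0.11  ]
 [ 0.5304 -0.2597  0.11  ]
 [ 0.5146  0.1102  0.11  ]
 [ 0.5698 -0.2542  0.11  ]]
L 0.36837863041204594 0.36861375119944095 D 0.04087608726190982 0.039772331442666564
mid [ 0.52223719 -0.07482765  0.11      ] yaw 8.692244881209113 x [0.98851435 0.15112702 0.        ] y [-0.15112702  0.98851435  0.        ]
nfl -0.0204 0.0709
nfr -0.0209 0.0263
nbl 0.0173 0.0708
nbr 0.0158 0.0263
seamL -0.0026 0.1657
seamR -0.0001 -0.0765
sR2 0.0021 -0.1655
petri -0.07670013994944103 0.12558211063755192
small -0.07037580319979857 -0.0116871701935299
vial -0.05735674812202876 -0.09099505260270734
[[ 0.929  0.371 -0.   ]
 [ 0.371 -0.929  0.001]
 [-0.    -0.001 -1.   ]]
-0.15 [ 0.54490625 -0.2231048   0.11      ] 0.5888111495912152
-0.12 [ 0.54037244 -0.19344937  0.11      ] 0.5739555979446651
0.105 [0.50636886 0.02896636 0.11      ] 0.5071966752455994
-0.105 [ 0.53810553 -0.17862166  0.11      ] 0.5669772990839782
0.12 [0.50410195 0.04379407 0.11      ] 0.506000688383657
```

Rail length measures 0.3685 m, depth 0.040 m and the cover seam sits at -0.0765 m, all matching the sizes given. The notch spans y 0.026 to 0.071. I'll start from the -y end, which gives a long free run-in to the notch. First: shut the fingers, square up and approach high.

>>> {"op": "send_rows", "data": {
  "series": [
    [0,0,0,0,0,0,6.55],
    [0,0,0,0,0,0,6.55],
    [0,3.1,-2.43,0,0,0,0],
    [0,3.1,-2.43,0,0,0,0],
    [0,3.1,-2.43,0,0,0,0],
    [0,3.1,-2.43,0,0,0,0],
    [0,3.1,-2.43,0,0,0,0],
    [0,3.1,-2.43,0,0,0,0]
  ],
  "grip_force": 20
}}

```text
t: 0.9
tool_pos: [0.3759, -0.3605, 0.2561]
orientation: [-0.0, 0.997, 0.075, -0.0]
contact_force: [0.9, -1.3, -0.0]
width: 0.0001
finger_force: 0.0
```

>>> {"op": "send_rows", "data": {
  "series": [
    [0,3.1,-2.43,0,0,0,0],
    [0,3.1,-2.43,0,0,0,0],
    [0,3.1,-2.43,0,0,0,0],
    [0,3.1,-2.43,0,0,0,0],
    [0,0,0,0,0,0,0],
    [0,0,0,0,0,0,0]
  ]
}}

```text
t: 1.5
tool_pos: [0.4831, -0.2467, 0.256]
orientation: [-0.0, 0.997, 0.076, -0.0]
contact_force: [-0.4, -0.3, 0.3]
width: 0.0004
finger_force: 0.0
```

```bash
cat >> h.py <<'E'
from scipy.spatial.transform import Rotation as Rot
mid=np.array([.5222,-.0748,.11]);bx=np.array([.98851,.15113,0]);by=np.array([-.15113,.98851,0])
def stat():
    s=ctrl.read_state();p=s["tool_pos"];d=p-mid
    M=Rot.from_quat(np.roll(s["orientation"],-1)).as_matrix()
    print("t",round(s["t"],2),"rail x %.4f y %.4f tipz-rail %.4f"%(d@bx,d@by,(p+M[:,2]*ctrl.nose_length)[2]-.11),"F",s["contact_force"].round(2),"w",s["width"],"tool x,z",M[:,0].round(3),M[:,2].round(4))
E
python3 -c "
from h import *
stat();print(ctrl.nose_length);cv2.imwrite('pics/w1.png',ctrl.read_camera('wrist')[:,:,::-1]);c=ctrl.calibration('wrist')
print([pix('wrist',mid+by*y+bx*x).round() for y,x in((0.0487,-.02),(-.185,-.02),(-.185,.02),(-.115,0))])"
```

```text
t 1.5 rail x -0.0646 y -0.1640 tipz-rail 0.1210 F [-0.35 -0.27  0.32] w 0.0003802313793736984 tool x,z [ 0.988  0.152 -0.001] [-7.e-04  2.e-04 -1.e+00]
0.025
[array([-36., 142.]), array([301., 142.]), array([302.,  80.]), array([198., 112.])]
```

View pics/w1.png

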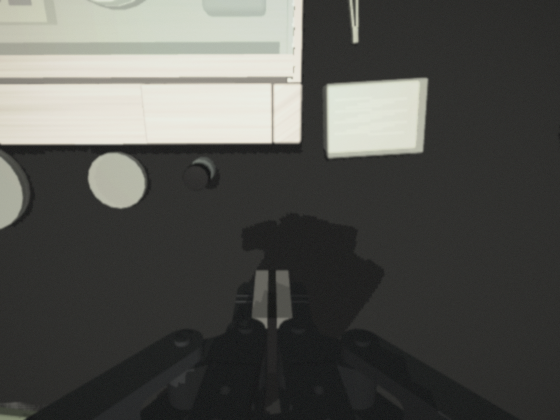

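The wrist view shows the rail's end corners at (301,144) and (301,82), against predictions of (301,142) and (302,80), so the pose is good to about 1 mm. Next I move over the rail's -y part and descend.

>>> {"op": "send_rows", "data": {
  "series": [
    [0,3.1,-2.45,0,0,0,0],
    [0,3.1,-2.45,0,0,0,0],
    [0,0,0,3.0,0,0,0],
    [0,0,0,3.0,0,0,0],
    [0,0,0,2.5,0,0,0],
    [0,0,0,1.5,0,0,0],
    [0,0,0,0.9,0,0,0],
    [0,0,0,0,0,0,0]
  ]
}}

```text
t: 2.35
tool_pos: [0.5363, -0.19, 0.1467]
orientation: [-0.0, 0.997, 0.075, -0.001]
contact_force: [0.3, -0.9, 0.9]
width: -0.0002
finger_force: 0.0
```

```bash
python3 -c "
from h import *
stat()"
```

```text
t 2.35 rail x -0.0035 y -0.1160 tipz-rail 0.0117 F [ 0.33 -0.88  0.91] w -0.0002201239242269618 tool x,z [ 0.989  0.149 -0.001] [-1.4e-03  3.0e-04 -1.0e+00]
```

>>> {"op": "send_rows", "data": {
  "series": [
    [0,0,0,0.3,0,0,0],
    [0,0,0,0.3,0,0,0],
    [0,0,0,0.2,0,0,0],
    [0,0,0,0.1,0,0,0],
    [0,0,0,0.1,0,0,0],
    [0,0,0,0,0,0,0],
    [0,0,0,0,0,0,0]
  ]
}}

```text
t: 3.05
tool_pos: [0.537, -0.1893, 0.1373]
orientation: [-0.0, 0.997, 0.075, 0.0]
contact_force: [-0.8, -0.3, 0.1]
width: -0.0
finger_force: 0.0
```

```bash
python3 -c "
from h import *
stat()"
```

```text
t 3.05 rail x -0.0027 y -0.1154 tipz-rail 0.0023 F [-0.76 -0.28  0.07] w -2.355735634760258e-05 tool x,z [0.989 0.151 0.   ] [ 0.e+00  1.e-04 -1.e+00]
```

>>> {"op": "send_rows", "data": {
  "series": [
    [0,0,0,0.1,0,0,0],
    [0,0,0,0.1,0,0,0],
    [0,0,0,0.05,0,0,0],
    [0,0,0,0,0,0,0],
    [0,0,0,0,0,0,0]
  ]
}}

```text
t: 3.55
tool_pos: [0.537, -0.1893, 0.1355]
orientation: [0.0, 0.997, 0.075, 0.0]
contact_force: [-4.9, 1.9, 15.5]
width: 0.0001
finger_force: 8.1
```

```bash
python3 -c "
from h import *
stat()"
```

```text
t 3.55 rail x -0.0027 y -0.1155 tipz-rail 0.0005 F [-4.88  1.86 15.49] w 8.514971243434678e-05 tool x,z [0.989 0.151 0.001] [ 5.e-04 -0.e+00 -1.e+00]
```

Contact on the strip at +0.5 mm, as expected, with 15 N. I ease off to a light touch.

>>> {"op": "send_rows", "data": {
  "series": [
    [0,0,0,-0.06,0,0,0],
    [0,0,0,0,0,0,0],
    [0,0,0,0,0,0,0]
  ]
}}

```text
t: 3.85
tool_pos: [0.537, -0.1893, 0.1356]
orientation: [0.0, 0.997, 0.075, 0.0]
contact_force: [-0.9, -0.1, 6.8]
width: -0.0002
finger_force: 3.4
```

```bash
python3 -c "
from h import *
stat()"
```

```text
t 3.85 rail x -0.0027 y -0.1155 tipz-rail 0.0006 F [-0.92 -0.08  6.76] w -0.00018988743436135607 tool x,z [0.989 0.151 0.   ] [ 2.e-04  0.e+00 -1.e+00]
```

Light 7 N contact. Now I slide in towards the middle.

>>> {"op": "send_rows", "data": {
  "series": [
    [0,0,-0.4,0,0,0,0],
    [0,0,-0.4,0,0,0,0],
    [0,0,-0.4,0,0,0,0],
    [0,0,-0.4,0,0,0,0],
    [0,0,-0.4,0,0,0,0],
    [0,0,-0.4,0,0,0,0],
    [0,0,-0.4,0,0,0,0],
    [0,0,-0.4,0,0,0,0]
  ]
}}

```text
t: 4.65
tool_pos: [0.5323, -0.1579, 0.1356]
orientation: [0.0, 0.997, 0.075, 0.0]
contact_force: [0.3, -3.6, 5.0]
width: -0.0001
finger_force: 2.6
```

```bash
python3 -c "
from h import *
stat()"
```

```text
t 4.65 rail x -0.0025 y -0.0836 tipz-rail 0.0006 F [ 0.26 -3.63  4.97] w -0.00013257223803818152 tool x,z [0.989 0.15  0.001] [ 8.e-04 -7.e-04 -1.e+00]
```

>>> {"op": "send_rows", "data": {
  "series": [
    [0,0,-0.4,0,0,0,0],
    [0,0,-0.4,0,0,0,0],
    [0,0,-0.4,0,0,0,0],
    [0,0,-0.4,0,0,0,0],
    [0,0,-0.4,0,0,0,0],
    [0,0,-0.4,0.02,0,0,0],
    [0,0,-0.4,0.03,0,0,0],
    [0,0,-0.4,0,0,0,0]
  ]
}}

```text
t: 5.45
tool_pos: [0.5274, -0.1261, 0.135]
orientation: [0.0, 0.997, 0.075, 0.0]
contact_force: [0.6, -2.6, 4.7]
width: -0.0001
finger_force: 2.0
```

```bash
python3 -c "
from h import *
stat()"
```

```text
t 5.45 rail x -0.0026 y -0.0515 tipz-rail 0.0000 F [ 0.61 -2.57  4.71] w -8.54919750258381e-05 tool x,z [0.989 0.15  0.   ] [ 5.e-04 -5.e-04 -1.e+00]
```

>>> {"op": "send_rows", "data": {
  "series": [
    [0,0,-0.4,0,0,0,0],
    [0,0,-0.4,0,0,0,0],
    [0,0,-0.4,0,0,0,0],
    [0,0,-0.4,0,0,0,0],
    [0,0,-0.4,0,0,0,0],
    [0,0,-0.4,0,0,0,0],
    [0,0,-0.4,0,0,0,0],
    [0,0,-0.4,0,0,0,0]
  ]
}}

```text
t: 6.25
tool_pos: [0.5225, -0.0943, 0.135]
orientation: [0.0, 0.997, 0.075, 0.0]
contact_force: [1.7, -3.9, 5.7]
width: -0.0001
finger_force: 2.8
```

>>> {"op": "send_rows", "data": {
  "series": [
    [0,0,-0.4,0,0,0,0],
    [0,0,-0.4,0,0,0,0],
    [0,0,-0.4,0,0,0,0],
    [0,0,-0.4,0,0,0,0],
    [0,0,-0.4,0,0,0,0],
    [0,0,-0.4,0,0,0,0],
    [0,0,-0.4,0,0,0,0],
    [0,0,-0.4,0,0,0,0]
  ]
}}

```text
t: 7.05
tool_pos: [0.5177, -0.0627, 0.135]
orientation: [0.0, 0.997, 0.075, 0.0]
contact_force: [1.0, -4.0, 5.0]
width: 0.0
finger_force: 2.9
```

```bash
python3 -c "
from h import *
stat()"
```

```text
t 7.05 rail x -0.0026 y 0.0126 tipz-rail 0.0000 F [ 1.03 -3.98  5.  ] w 2.3368267885494465e-05 tool x,z [0.989 0.15  0.   ] [ 4.e-04 -3.e-04 -1.e+00]
```

>>> {"op": "send_rows", "data": {
  "series": [
    [0,0,-0.4,0,0,0,0],
    [0,0,-0.4,0,0,0,0],
    [0,0,-0.4,0,0,0,0],
    [0,0,-0.4,0,0,0,0],
    [0,0,-0.4,0,0,0,0],
    [0,0,-0.3,0,0,0,0]
  ]
}}

```text
t: 7.65
tool_pos: [0.5139, -0.0393, 0.1347]
orientation: [-0.0, 0.997, 0.076, -0.0]
contact_force: [0.3, -0.7, 0.2]
width: 0.0001
finger_force: 0.0
```

>>> {"op": "send_rows", "data": {
  "series": [
    [0,0,-0.2,0,0,0,0]
  ]
}}

```text
t: 7.75
tool_pos: [0.5137, -0.0374, 0.1347]
orientation: [-0.0, 0.997, 0.076, -0.0]
contact_force: [0.6, -0.1, 1.1]
width: -0.0001
finger_force: 0.0
```

>>> {"op": "send_rows", "data": {
  "series": [
    [0,0,-0.2,0,0,0,0]
  ]
}}

```text
t: 7.85
tool_pos: [0.5135, -0.0357, 0.1348]
orientation: [-0.0, 0.997, 0.076, -0.0]
contact_force: [-0.4, 0.3, -0.2]
width: 0.0001
finger_force: 0.0
```

>>> {"op": "send_rows", "data": {
  "series": [
    [0,0,-0.2,0,0,0,0]
  ]
}}

```text
t: 7.95
tool_pos: [0.5132, -0.0339, 0.1348]
orientation: [-0.0, 0.997, 0.076, -0.0]
contact_force: [0.4, -0.2, 0.1]
width: 0.0001
finger_force: 0.0
```

>>> {"op": "send_rows", "data": {
  "series": [
    [0,0,-0.2,0,0,0,0]
  ]
}}

```text
t: 8.05
tool_pos: [0.513, -0.032, 0.1349]
orientation: [-0.0, 0.997, 0.075, -0.0]
contact_force: [0.3, 0.0, 0.1]
width: 0.0001
finger_force: 0.0
```

```bash
python3 -c "
from h import *
stat()"
```

```text
t 8.05 rail x -0.0027 y 0.0437 tipz-rail -0.0001 F [0.3  0.01 0.05] w 6.824095542350851e-05 tool x,z [ 0.989  0.151 -0.   ] [-2.e-04  1.e-04 -1.e+00]
```

The force vanished as the fingertip came over the notch at y≈0.035, agreeing with the picture (0.026–0.071). I centre on it, then go down.

>>> {"op": "send_rows", "data": {
  "series": [
    [0,0,-0.5,0,0,0,0],
    [0,0,0,0.2,0,0,0],
    [0,0,0,0.2,0,0,0],
    [0,0,0,0.2,0,0,0],
    [0,0,0,0,0,0,0]
  ]
}}

```text
t: 8.55
tool_pos: [0.5121, -0.0273, 0.1286]
orientation: [-0.0, 0.997, 0.075, -0.0]
contact_force: [0.6, -0.4, -0.3]
width: -0.0004
finger_force: 0.0
```

>>> {"op": "send_rows", "data": {
  "series": [
    [0,0,0,0.2,0,0,0],
    [0,0,0,0.2,0,0,0],
    [0,0,0,0,0,0,0],
    [0,0,0,0,0,0,0]
  ]
}}

```text
t: 8.95
tool_pos: [0.5123, -0.0273, 0.1249]
orientation: [-0.0, 0.997, 0.075, 0.0]
contact_force: [0.4, -0.7, 3.1]
width: 0.0002
finger_force: 1.1
```

```bash
python3 -c "
from h import *
stat()"
```

```text
t 8.95 rail x -0.0026 y 0.0485 tipz-rail -0.0101 F [ 0.39 -0.7   3.06] w 0.00015210738235719632 tool x,z [0.989 0.15  0.   ] [ 2.e-04  0.e+00 -1.e+00]
```

The catch is 2 mm down at 3 N. I press on.

>>> {"op": "send_rows", "data": {
  "series": [
    [0,0,0,0.1,0,0,0],
    [0,0,0,0.1,0,0,0],
    [0,0,0,0.1,0,0,0],
    [0,0,0,0.1,0,0,0],
    [0,0,0,0.05,0,0,0],
    [0,0,0,0,0,0,0],
    [0,0,0,0,0,0,0],
    [0,0,0,0,0,0,0]
  ]
}}

```text
t: 9.75
tool_pos: [0.5123, -0.0273, 0.1205]
orientation: [0.0, 0.997, 0.075, 0.0]
contact_force: [-0.4, -2.8, 4.7]
width: -0.0002
finger_force: 2.5
```

```bash
python3 -c "
from h import *
stat();cv2.imwrite('pics/s2.png',cv2.resize(ctrl.read_camera('scene')[140:310,90:380,::-1],(798,468)))"
```

```text
t 9.75 rail x -0.0026 y 0.0485 tipz-rail -0.0145 F [-0.4  -2.76  4.73] w -0.0002054049780532787 tool x,z [0.989 0.151 0.   ] [ 2.e-04 -0.e+00 -1.e+00]
```

View pics/s2.png

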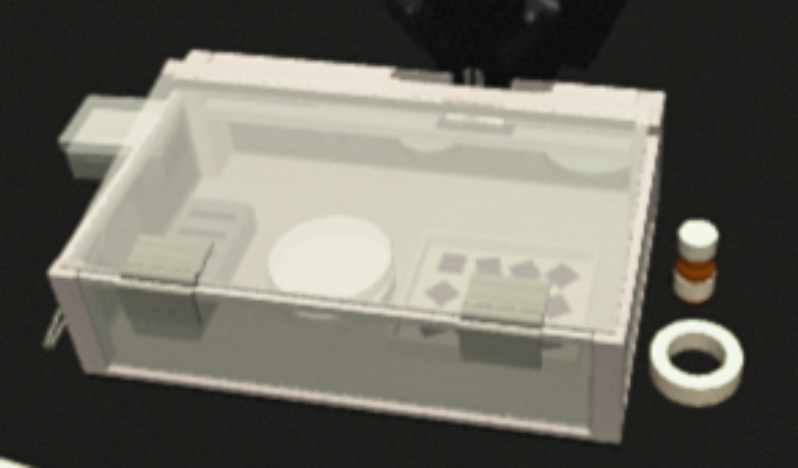

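The picture shows the fingertip in the notch around (470,80) and a dark seam along the lid's right side at (650,130), so the lid looks raised. Now straight up and away.

>>> {"op": "send_rows", "data": {
  "series": [
    [0,0,0,-0.3,0,0,0],
    [0,0,0,-0.5,0,0,0],
    [0,0,0,-1.0,0,0,0],
    [0,0,0,-2.0,0,0,0],
    [0,0,0,-3.0,0,0,0],
    [0,0,0,-4.0,0,0,0],
    [0,0,0,-4.0,0,0,0],
    [0,-2.0,0,-2.0,0,0,0]
  ]
}}

```text
t: 10.6
tool_pos: [0.4935, -0.0298, 0.2916]
orientation: [-0.0, 0.997, 0.076, 0.002]
contact_force: [0.1, -0.6, -0.4]
width: 0.0003
finger_force: 0.0
```

>>> {"op": "send_rows", "data": {
  "series": [
    [0,-3.0,0,-1.0,0,0,0],
    [0,-3.0,0,0,0,0,0],
    [0,0,0,0,0,0,0],
    [0,0,0,0,0,0,0]
  ]
}}

```text
t: 11.0
tool_pos: [0.4331, -0.0391, 0.2991]
orientation: [-0.0, 0.997, 0.076, 0.0]
contact_force: [1.2, -0.1, -0.1]
width: 0.0005
finger_force: 0.0
```

```bash
python3 -c "
from h import *
stat();a=cv2.resize(ctrl.read_camera('scene')[140:310,90:380,::-1],(512,300));b=cv2.resize(ctrl.read_camera('top')[100:310,200:480,::-1],(400,300));c=np.zeros((600,512,3),np.uint8);c[:300]=a;c[300:,:400]=b;cv2.imwrite('pics/s3.png',c)"
```

```text
t 11.0 rail x -0.0827 y 0.0488 tipz-rail 0.1641 F [ 1.2  -0.07 -0.1 ] w 0.0004930611572520083 tool x,z [0.989 0.151 0.001] [ 8.e-04  5.e-04 -1.e+00]
```

View pics/s3.png

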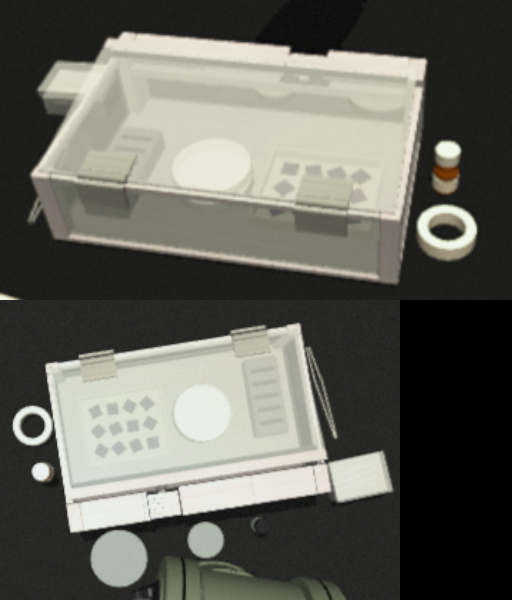

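The pictures show everything in place, but the lid's angle isn't clear. I compare the lid's edge with the start picture.

```bash
python3 -c "
from h import *
b=ctrl.read_camera('scene')[:,:,::-1].copy();a=cv2.imread('pics/scene0.png')
for th,col in((0,(0,0,255)),(.15,(0,255,0))):
  P=[]
  for y in(.18,-.18):
    r=.190
    X=mid+bx*(.214-r*np.cos(th))+by*y; X[2]=.102+r*np.sin(th); P.append(pix('scene',X))
  print(th,np.round(P)); 
  for p in P:
    for im in(a,b): cv2.circle(im,tuple(np.round(p).astype(int)),1,col,-1)
c=[cv2.resize(i[150:240,130:360],(766,300),interpolation=cv2.INTER_CUBIC) for i in(a,b)]
cv2.imwrite('pics/cmp.png',np.vstack(c))"
```

```text
0 [[325. 190.]
 [153. 173.]]
0.15 [[326. 179.]
 [150. 162.]]
```

View pics/cmp.png

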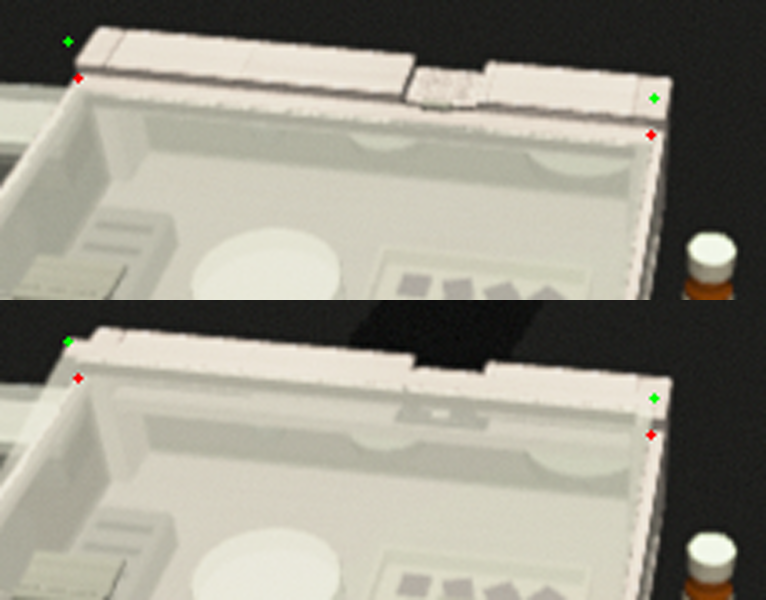

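The lower picture has the lid's corner at the green 0.15 rad mark (68,341), covering the seam that was visible before. The lid is ajar as wanted, the hand is clear and the small things are in place.

```bash
python3 -c "
from cell import ctrl
print(ctrl.close_job())"
```

```text
the job is handed in; nothing more can be done
None
```

The job is handed in: the fingertip ran along the rail from the -y end to the notch (middle about y = +0.049 m), the catch was pressed, the lid stands ajar at about 0.15 rad, and the hand is clear with no visible movement of the box or the small things; the hand-in returned no verdict.

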